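# Release the cam and run the bridge blank under the drill bush

## Task

In the wooden drilling jig, push the cam's lever knob round until the cam's low point (the thin side, where the rim is closest to the pivot bolt) faces the slide. Only then push the slide forward from behind, with the fingertips, until it rests fully home against the cam and the blank in its nest is under the drill bush. Never lift the slide, do not touch the blank, leave the cam at its low point and leave the other things where they are.

Things in the scene. Friction and masses are not known exactly. Their poses are not given: they have to be found in the camera images.
- jig: Fixed wooden jig; base board 270 x 160 x 15 mm (x -155 to 115, y -80 to 80). Origin on the worktop, on the middle line of the slide's guide; x runs forward from the slide to the cam (roughly away from the robot), z up. Two guide rails hold the slide sideways: inner faces at y = +-24.5, x -115 to 20, tops at z = 27.
- bush (a point): Point just under the mouth of the brass drill bush, whose upright axis is at x = -5, y = 0 of the jig. The bush sits in a bridge across the guide: aluminium strip at jig x -18 to 8, y -50 to 50, z 54 to 62 (bush collar to 66), on two posts. The slide passes beneath.
- cam_pivot (a point): Centre of the cam's upright pivot bolt, at x = 65, y = 0, z = 45 of the jig (the cam's top face). The cam is a dark wooden disc of radius 30 mm, z 17 to 45, pivoted 15 mm off its centre: rim 45 mm from the pivot at the high point, 15 mm at the low point (small brass pin on top there).
- cam (a joint): Cam angle (rad), grows clockwise seen from above, range -0.7 to 3.9. 0: high point faces the slide (blocked); pi: low point faces it. Starts near the high point, so only clockwise (knob going round the far side) leads to the low point. Stays where left: about 5 N at the knob turns it; no spring, no stop or catch at the low point.
- cam_knob (a point): Middle of the upright wooden knob on the cam's steel lever, 60 mm from the pivot axis. Knob 18 mm across, z 51 to 91 of the jig (this point: 71); lever bar below it at z 45 to 51. From above it stands at +75 degrees from the jig's x axis (towards jig +y) with the cam at 0, and at -105 degrees with the cam at pi.
- slide: Loose wooden follower slide, 110 x 46 x 33 mm, about 0.3 kg, lying on the base board in the guide, 1.5 mm play each side. Origin at the centre of its underside (jig z = 15), x forward. Its flat nose meets the cam's rim. Home against the cam's low point its origin is at jig x = -5; it starts 36 to 50 mm behind that. Slides with 2 to 6 N and stays where left.
- slide_push (a point): Middle of the flat rear face of the slide's push block, 55 mm behind the slide's origin, 23 mm above its underside (jig z = 38). The push block is 20 mm long, 36 mm wide; it and the nose block reach up to jig z = 48, the slide between them to z = 33.
- blank: Loose bridge blank, pale wooden bar 14 (x) x 36 (y) x 10 mm, lying in a 4 mm deep nest in the middle of the slide (1.5 mm play). Origin at the centre of its underside, 14 mm above the slide's underside.
- small_offcut: Loose wooden offcut 26 x 30 x 18 mm, on the rear left of the jig's base board. Origin at the centre of its underside. To be left alone.
- twist_peg: Loose wooden tuning peg, 118 mm long, on the worktop. To be left alone.
- sander: Loose cork-brown sanding block 42 x 78 x 26 mm. To be left alone.
- jar: Loose brown glue jar, 67 mm across, 90 mm high. To be left alone.

How it is judged:
By the outcome, as a careful person would: the job done as asked, in the order asked, and still so for the second after the job is handed in, with the robot touching nothing.
It also fails if it takes over 51 s, if anything falls off the work surface, if the arm or the gripper's body presses on something with over 40 N, if the wrist force passes 120 N, or if a joint passes its speed limit or range.

## Robot

A 6-joint arm with a two-finger parallel gripper is mounted at the origin on the work surface; the furniture and walls round the work are solid. World frame = base frame: x ahead of the robot, y to its left, z up, the work surface at z = 0. Lengths are in mm, angles in degrees, forces in N, time in s.
With the tool pointing down it reaches from about 350 to 850 mm from the base axis. Payload 8.1 kg.
Tool frame: the origin (TCP) lies between the finger pads; the fingertips stand 22 mm ahead of it and the grasp point (between the pads) lies 3 mm ahead of it (r.nose_length is the z of the fingertips in the tool frame, in mm); z points along the fingers, x is the direction in which the jaws open and shut, and the axes are right-handed (so a half turn about z gives the same grasp; the last joint's range is limited). The gripper opens to 85 mm and grips with 20 to 120 N. Pads are 22 mm wide; open, the fingers measure 114 mm over their backs; the gripper's body (76 mm by 85 mm) begins 54 mm behind the grasp point. The pads swing forward as they close: fully open they stand 13 mm farther back than shut.
Start: joints at [59.049, 7.471, 85.268, -0, 87.261, -4.893], TCP at [263.55, 539.024, 253.292] pointing down, gripper open.
Joint ranges: [-169.43, 169.43], [-51.17, 129.36], [1.28, 143.12], [-76.62, 256.62], [0, 156.53], [-152.29, 152.29]. Speed limits (degrees/s): [136.94, 136.94, 159.86, 180, 180, 180].

## Interface

Orientations are given as [roll, pitch, yaw] about the fixed x, y, z axes, in that order (R = Rz(yaw) Ry(pitch) Rx(roll)).
In Python, from bench import r gives the robot as it stands.
- The arm moves only by the shell command python3 -m jog 'ROWS' [FORCE]. ROWS is JSON, a list of rows, each a list of 5 numbers: the shift along the tool's x, y, z in m, then the turn about the tool's z in degrees, then the opening in per cent of the stroke, from 0 (shut) to 100 (fully open). A call has 1 to 8 rows; each row is the pose to reach, as a shift and turn from the pose measured when the call began, along the tool's axes at that moment; what a row does not reach only later rows make up. A row lasts 1/10 s, in which the tool goes at most 50 mm and 8.59 degrees, less where a joint would pass 70% of its speed; a pose out of reach is approached as far as the arm can. A call with a gripper value outside its range is refused whole. The fingers move at their own pace and stop on an object; FORCE is the grip in N (left out, the last holds). Time passes only in rows, so rows that repeat a pose let the fingers close. It gives the time, the measured TCP pose, the force and the opening at its end, in the units of the state.
- r.sense(): the state, without advancing time (a new reading comes with each control period).
- r.snapshot(name): name is "side" or "top" or "wrist"; returns a dict with "image" (480x640x3 uint8, red, green, blue), "K" (3x3 intrinsics, pixels), "T" (4x4, takes a point from camera to world coordinates); the wrist camera has in their place "tool_from_camera" (4x4, takes a point from camera to tool coordinates, whose origin is the TCP and whose axes are the tool frame's). Camera axes: x right, y down, z forward; pixel columns grow to the right and rows downward; lengths in mm; the calibration is good to about 2 mm. A picture is of the moment at which its call begins: read the wrist's pose just before it. There is no depth.
- r.hand_in(): hands the job in, once; it reports no verdict.
Trained networks look in a picture, given as the dict that the camera call returned (one of the last four; its "shot" number tells which), for a name from the list of things; names that differ only in an ending like _2 or _b are one class to them, and where a whole thing is asked for, a point or a joint stands for the part that bears it (a point fixed in the world has none). Each returns a list of dicts, best first, with "conf" (0 to 1); they miss things now and then, are a little off and sometimes report something else, mostly with a low value. They report only what shows in the picture. A call takes as long as a camera call.
- r.search_frame(picture, label): "bbox" ([left, top, right, bottom] in pixels, round what is visible of it).
- r.pinpoint(picture, label): "uv" ([column, row] in pixels: a listed point, or the origin of a listed thing).
The state is a dict: "time": time; "joint_pos": joint angles; "qd": joint speeds; "joint_efforts": joint torques, N m; "tool_pos": TCP position; "tcp_rot": TCP orientation; "ft_force": force on the tool from outside, world axes, zero at the start; "wrist_torque": the same for the moment, N m; "finger_gap": finger opening in mm.
Only numpy, scipy, OpenCV 4.12 (cv2) and the standard library are available. Lean on these libraries where they do the work, as an engineer would, in place of code of your own. Each camera call takes 0.05 s, during which the arm holds its last target. There are 200 camera calls.

## Working session

There is one attempt and no reset: what is moved stays moved. The work goes in short steps, Python scripts to look and compute and a shell command to move; the robot and the scene stay as the last step left them, time stands still between calls to the robot, and variables do not carry over. Pictures are saved under pics/ and viewed, about 8 in all and at most 12, crops included, and the job is handed in when it is done.

```bash
mkdir -p pics; ls; cat > h.py <<'E'
import numpy as np, cv2
from bench import r
def ray(p,uv):
    d=np.linalg.inv(p["K"])@[uv[0],uv[1],1.]; T=p["T"]; return T[:3,3],T[:3,:3]@d
def onz(p,uv,z):
    o,d=ray(p,uv); return o+d*(z-o[2])/d[2]
def proj(p,X):
    T=np.linalg.inv(p["T"]); c=p["K"]@(T[:3,:3]@np.array(X,float)+T[:3,3]); return c[:2]/c[2]
def tri(obs):
    A=np.zeros((3,3));b=np.zeros(3)
    for p,uv in obs:
        o,d=ray(p,uv); d=d/np.linalg.norm(d); M=np.eye(3)-np.outer(d,d); A+=M;b+=M@o
    return np.linalg.solve(A,b)
def save(p,n): cv2.imwrite(f"pics/{n}.png",p["image"][:,:,::-1])
E
python3 - <<'E'
from h import *
np.set_printoptions(precision=1,suppress=True)
print(r.sense())
P={n:r.snapshot(n) for n in("top","side")}
for n,p in P.items():
    save(p,n+"0"); print(n,p["T"][:3,3])
    
Z={"jig":0,"bush":54,"cam_pivot":45,"cam_knob":71,"slide":15,"slide_push":38,"blank":29,"small_offcut":15,"twist_peg":0,"sander":0,"jar":0}
for l,z in Z.items():
    obs=[]
    for n,p in P.items():
        q=r.pinpoint(p,l)
        if q:
            obs.append((p,q[0]["uv"])); print(l,n,np.array(q[0]["uv"]),round(q[0]["conf"],2),onz(p,q[0]["uv"],z))
    if len(obs)==2: print("   tri",tri(obs))
E
```

```text
pics
{'time': 0.0, 'joint_pos': array([59. ,  7.5, 85.3, -0. , 87.3, -4.9]), 'qd': array([-0. , -0.1, -0. ,  0. ,  0.1, -0. ]), 'joint_efforts': array([ -0. , -56.9, -50.1,  -0. ,   0. ,  -0. ]), 'tool_pos': array([263.3, 538.6, 252.2]), 'tcp_rot': array([-180. ,    0.1,   63.9]), 'ft_force': array([-0.2,  0.1, -0.1]), 'wrist_torque': array([ 0., -0.,  0.]), 'finger_gap': 85.5598676198903}
top [415.   81.5 921.3]
side [ 308.3 -601.2  691.5]
jig top [354.3 204. ] 0.92 [567.4  -3.3   0. ]
jig side [353.4 286.8] 0.97 [569.2  -4.8   0. ]
   tri [568.6  -3.7  -1.3]
bush top [357.7 201.4] 0.65 [563.8  -4.9  54. ]
bush side [354.6 267.9] 0.95 [567.5  -8.6  54. ]
   tri [566.4  -5.7  51. ]
cam_pivot top [344.9 168.3] 0.77 [630.8  20.9  45. ]
cam_pivot side [381.3 254.3] 0.91 [631.9  18.4  45. ]
   tri [632.1  20.6  42.8]
cam_knob top [316.2 143.3] 0.82 [671.8  79.2  71. ]
cam_knob side [385.2 222.8] 0.87 [661.4  73.5  71. ]
   tri [669.3  80.1  65.2]
slide side [330.3 293.2] 0.76 [518.  -19.8  15. ]
slide_push top [368.3 247.2] 0.6 [476.  -29.2  38. ]
slide_push side [306.6 302.4] 0.74 [465.  -47.4  38. ]
   tri [473.6 -30.9  18.1]
blank top [360.8 226.8] 0.57 [517.  -14.6  29. ]
blank side [330.8 287.3] 0.52 [519.1 -18.6  29. ]
   tri [518.8 -15.3  25.3]
small_offcut top [341.1 255.3] 0.54 [459.7  22.5  15. ]
small_offcut side [291.5 286.3] 0.53 [455.3  18.2  15. ]
   tri [458.2  22.5  10.1]
twist_peg top [210.  266.2] 0.87 [430.6 289.2   0. ]
twist_peg side [330.  284.2] 0.64 [529.5  14.9   0. ]
   tri [ 527.2  307.  -272.9]
sander top [435.2 163.7] 0.8 [ 657.  -170.1    0. ]
sander side [439.5 346.4] 0.69 [ 657.6 -175.7   -0. ]
   tri [ 659.5 -172.1   -5.9]
jar top [193.4 312.5] 0.87 [335.8 318.6   0. ]
jar side [209.6 208.6] 0.9 [346.7 318.7   0. ]
   tri [341.4 317.1   2.4]
```

```bash
python3 -c "
import cv2
a=cv2.imread('pics/top0.png')[110:310,230:480];b=cv2.imread('pics/side0.png')[180:380,240:490]
cv2.imwrite('pics/c0.png',cv2.resize(cv2.vconcat([a,b]),None,fx=1.5,fy=1.5) if 0 else cv2.hconcat([cv2.resize(a,(400,320)),cv2.resize(b,(400,320))]))"
```

```text
(no output)
```

View pics/top0.png

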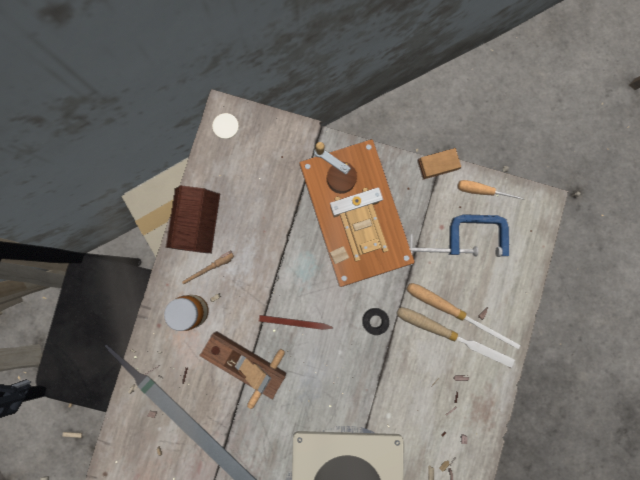

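View pics/c0.png

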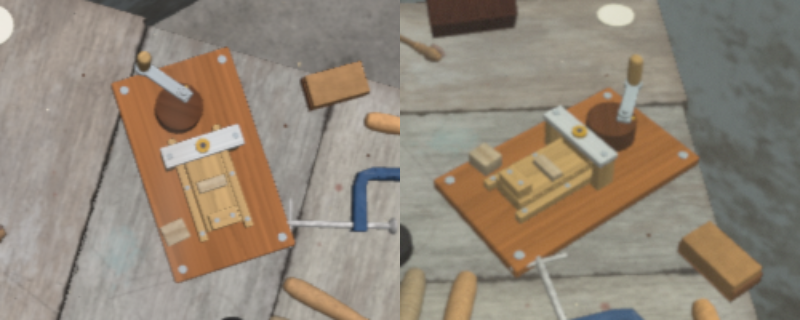

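The top view shows the jig tilted about 19° (board corners ≈(301,163), (370,140), (413,265), (341,286)), the knob at (320,147) and the cam bulging toward the slide. A dark wall lies beyond the table edge. Next I fit the jig pose to the board outline and check the wall in the side view.

```bash
cat > fit.py <<'E'
from h import *
from scipy.optimize import least_squares
np.set_printoptions(precision=1,suppress=True)
def w(pose,X):
    x,y,a=pose; c,s=np.cos(a),np.sin(a); X=np.array(X,float); return np.array([x+c*X[0]-s*X[1],y+s*X[0]+c*X[1],X[2]])
C=[(115,80,15),(115,-80,15),(-155,-80,15),(-155,80,15)]
def board(p):
    hsv=cv2.cvtColor(p["image"],cv2.COLOR_RGB2HSV)
    m=cv2.inRange(hsv,(4,110,80),(14,255,255)); m=cv2.morphologyEx(m,cv2.MORPH_CLOSE,np.ones((9,9)))
    cs,_=cv2.findContours(m,cv2.RETR_EXTERNAL,cv2.CHAIN_APPROX_NONE)
    return max(cs,key=cv2.contourArea)[:,0,:]
E
python3 - <<'E'
from fit import *
P={n:r.snapshot(n) for n in("top","side")}
for n,p in P.items():
    c=board(p); g=np.array([onz(p,u,15)[:2] for u in c],np.float32)
    (cx,cy),sz,ang=cv2.minAreaRect(g); print(n,len(c),cx,cy,sz,ang)
    print(cv2.boxPoints(((cx,cy),sz,ang)))
    kp=[("jig",(0,0,0)),("bush",(-5,0,54)),("cam_pivot",(65,0,45))]
print(onz(P["top"],(320,122),0),onz(P["top"],(210,90),0),onz(P["top"],(560,190),0))
E
```

```text
top 442 549.3104248046875 -5.8253631591796875 (268.3919677734375, 158.80116271972656) 19.92832374572754
[[ 396.1   23.1]
 [ 450.2 -126.2]
 [ 702.5  -34.7]
 [ 648.4  114.6]]
side 488 548.6761474609375 -12.116012573242188 (270.68548583984375, 163.71173095703125) 19.525619506835938
[[ 393.8   19.8]
 [ 448.5 -134.5]
 [ 703.6  -44. ]
 [ 648.9  110.3]]
[739.1  72.3   0. ] [801.6 306.2   0. ] [ 608.8 -429.5    0. ]
```

View pics/side0.png

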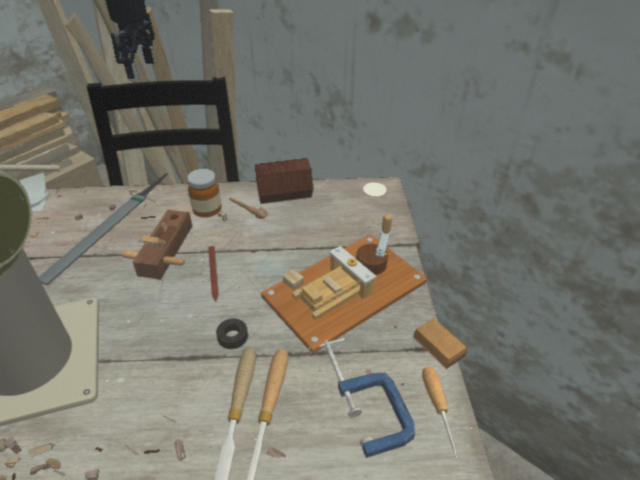

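Side view: the knob is at (387,225) on its lever, the wall stands beyond the far table edge, and the clamp is close to the jig's near-right corner (330,342). Jig ≈ (569,-2), yaw 19.8°. I'll move above the cam for a wrist view.

```bash
python3 -m jog '[[-0.026,0.05,-0.01,-8,100],[-0.05,0.1,-0.02,-16,80],[-0.075,0.145,-0.02,-24,60],[-0.1,0.19,-0.02,-32,40],[-0.125,0.235,-0.02,-40,35],[-0.15,0.28,-0.02,-48,35],[-0.175,0.325,-0.02,-56,35],[-0.195,0.37,-0.02,-61,35]]'
```

```text
time: 2.1
tool_pos: [485.7, 232.9, 273.6]
tcp_rot: [180.0, -0.0, 125.3]
ft_force: [0.9, 0.3, -0.3]
finger_gap: 29.6
```

```bash
python3 -m jog '[[-0.05,0,0,0,35],[-0.1,-0.002,0,0,35],[-0.15,-0.004,0,0,35],[-0.2,-0.006,0,0,35],[-0.243,-0.008,0,0,35],[-0.243,-0.008,0,0,35],[-0.243,-0.008,0,0,35]]'
cat >> h.py <<'E'
from scipy.spatial.transform import Rotation as Ro
def wrist():
    s=r.sense(); p=r.snapshot("wrist"); M=np.eye(4); M[:3,:3]=Ro.from_euler("xyz",s["tcp_rot"],degrees=True).as_matrix(); M[:3,3]=s["tool_pos"]
    p["T"]=M@p["tool_from_camera"]; return p,s
E
python3 - <<'E'
from fit import *
p,s=wrist(); save(p,"w1"); print(p["T"])
for l,z in dict(jig=0,bush=54,cam_pivot=45,cam_knob=71,slide=15,slide_push=38,blank=29).items():
    q=r.pinpoint(p,l)
    if q: print(l,np.array(q[0]["uv"]),q[0]["conf"],onz(p,q[0]["uv"],z))
E
```

```text
time: 2.8
tool_pos: [619.7, 28.8, 273.1]
tcp_rot: [180.0, -0.0, 125.2]
ft_force: [0.1, 0.6, -0.5]
finger_gap: 29.8
[[ -0.6   0.8   0.3 551.8]
 [  0.8   0.5   0.2 -20.4]
 [  0.    0.3  -0.9 394.7]
 [  0.    0.    0.    1. ]]
jig [326.7 144.7] 0.93 [569.9   1.6   0. ]
bush [327.2 139.9] 0.84 [563.7  -3.5  54. ]
cam_knob [327.3 275.1] 0.7 [668.5  71.   71. ]
slide [340.   92.3] 0.61 [520.9 -17.6  15. ]
slide_push [361.2  25.5] 0.72 [468.3 -34.6  38. ]
blank [342.   93.4] 0.85 [521.8 -15.6  29. ]
```

View pics/w1.png

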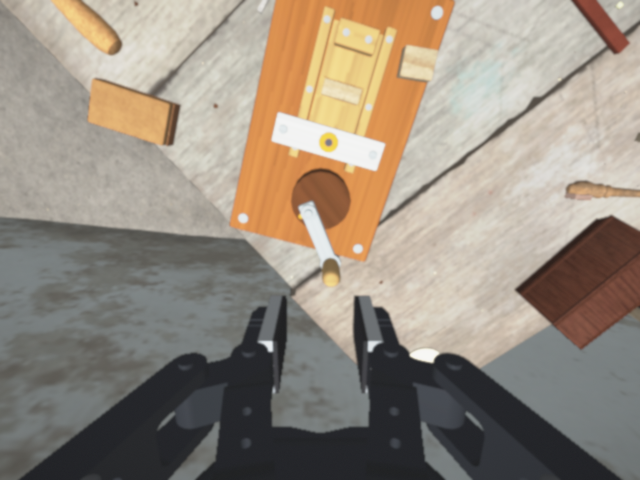

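Wrist view: bush at (328,142), pivot bolt near (308,210), knob at (330,272) with the lever pointing away from the slide side. The jig fit agrees at (568.5,-2), yaw 19.8°, pivot (629.6,20), knob ≈(664.5,69). I'll go above the knob.

```bash
python3 -m jog '[[0.003,0.03,0.02,-6,45],[0.007,0.06,0.06,-12,45],[0.007,0.06,0.1,-12,45],[0.007,0.06,0.14,-12,45],[0.007,0.06,0.145,-12,45],[0.007,0.06,0.145,-12,45]]'
python3 - <<'E'
from fit import *
p,s=wrist(); save(p,"w2")
print(proj(p,(629.6,20,51)),proj(p,(664.5,68.8,91)),proj(p,(564,-3.7,66)))
for l,z in dict(bush=54,cam_pivot=45,cam_knob=71).items():
    q=r.pinpoint(p,l)
    if q: print(l,np.array(q[0]["uv"]),q[0]["conf"],onz(p,q[0]["uv"],z))
E
```

```text
time: 3.8
tool_pos: [663.2, 71.6, 127.9]
tcp_rot: [-179.9, -0.1, 137.4]
ft_force: [0.4, 0.7, 0.3]
finger_gap: 38.6
[302.8 162.9] [316.  294.4] [370.5  27.9]
bush [369.1  38.7] 0.78 [564.6  -1.5  54. ]
cam_pivot [305.9 165.6] 0.92 [630.   22.6  45. ]
cam_knob [323.2 279.1] 0.86 [662.4  72.1  71. ]
```

View pics/w2.png

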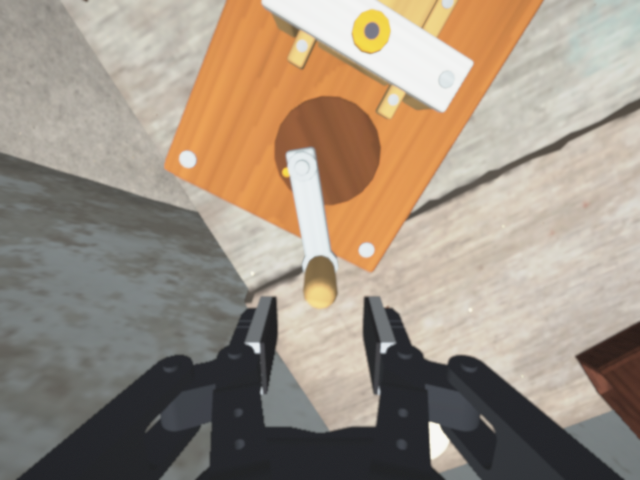

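Projection matches the picture: the knob top at (320,292) sits centred between the fingers, pivot bolt at (303,165). So the pivot is ≈(629.8,21.3) and the knob ≈(663,71.3), world angle 56.4°. I descend and cage it.

```bash
python3 -m jog '[[0,0,0.025,0,45],[0,0,0.047,0,45],[0,0,0.047,0,40],[0,0,0.047,0,26],[0,0,0.047,0,26],[0,0,0.047,0,26]]' 20
cat > arc.py <<'E'
# rows for caged knob arc: from current pose, through given world knob angles, tangent yaw
import sys; from h import *
piv=np.array([629.8,21.3]); s=r.sense(); R0=Ro.from_euler("xyz",s["tcp_rot"],degrees=True).as_matrix(); t0=s["tool_pos"]
for a in map(float,sys.argv[2:]):
    t=np.append(piv+60*np.array([np.cos(np.radians(a)),np.sin(np.radians(a))]),81.)
    turn=s["tcp_rot"][2]-(a+float(sys.argv[1])); turn=(turn+180)%360-180
    print(a,np.round(R0.T@(t-t0)/1000,4),round(turn,1))
E
python3 arc.py 86 53 46 39 32 25 18 11 4; python3 -c "
from h import *;print(r.sense()['joint_pos'])"
```

```text
time: 4.6
tool_pos: [666.9, 71.7, 87.3]
tcp_rot: [179.7, 0.3, 137.4]
ft_force: [-3.4, 2.6, 1.2]
finger_gap: 22.4
53.0 [-0.0009 -0.0026  0.0063] -1.6
46.0 [-0.0082 -0.0023  0.0063] 5.4
39.0 [-0.0155 -0.0029  0.0063] 12.4
32.0 [-0.0227 -0.0044  0.0064] 19.4
25.0 [-0.0296 -0.0068  0.0064] 26.4
18.0 [-0.0362 -0.01    0.0064] 33.4
11.0 [-0.0424 -0.014   0.0064] 40.4
4.0 [-0.048  -0.0187  0.0064] 47.4
[ 1.73488198e+00  2.49822046e+01  8.22291982e+01  5.23696631e-02
  7.23655070e+01 -1.35647127e+02]
```

```bash
python3 -m jog '[[0,0,0,0,26],[0,0,0,0,26]]'; python3 - <<'E'
from fit import *
s=r.sense()
for k in("joint_pos","qd","joint_efforts","tool_pos","tcp_rot","ft_force"):print(k,s[k])
p=r.snapshot("side"); save(p,"s2"); cv2.imwrite("pics/s2c.png",cv2.resize(p["image"][60:330,230:530,::-1],None,fx=2,fy=2))
E
```

```text
time: 4.8
tool_pos: [667.2, 72.0, 88.1]
tcp_rot: [179.6, 0.3, 137.4]
ft_force: [-3.5, 2.4, 2.1]
finger_gap: 22.4
joint_pos [   1.7   24.9   82.2    0.1   72.4 -135.6]
qd [ 0.   0.  -0.1  0.1 -0.1 -0.1]
joint_efforts [ -1.8 -68.9 -48.1  -0.8  -1.4  -0. ]
tool_pos [667.2  72.   88.1]
tcp_rot [179.6   0.3 137.4]
ft_force [-3.5  2.4  2.1]
```

View pics/s2c.png

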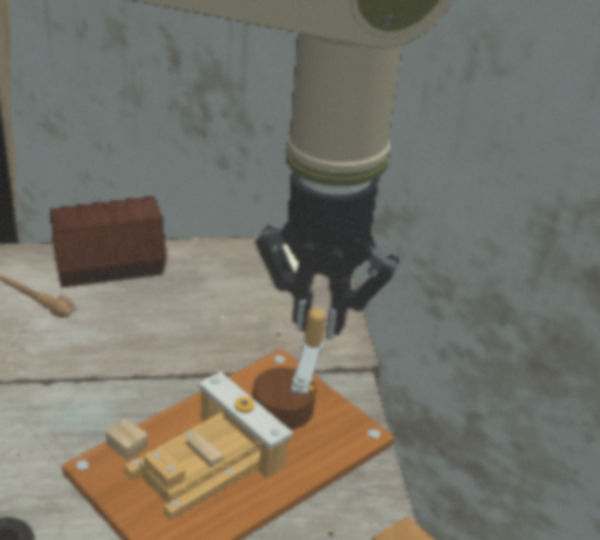

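```bash
python3 -m jog '[[0,0,0.004,0,26],[0,0,0.008,0,26],[0,0,0.008,0,26]]'; python3 - <<'E'
from fit import *
s=r.sense()
for k in("joint_pos","joint_efforts","wrist_torque","ft_force"):print(k,s[k])
p,s=wrist(); save(p,"w3")
E
```

```text
time: 5.15
tool_pos: [667.4, 71.7, 79.5]
tcp_rot: [179.6, 0.3, 137.4]
ft_force: [-0.7, 2.2, -0.8]
finger_gap: 22.1
joint_pos [   1.7   25.5   82.4    0.    71.6 -135.6]
joint_efforts [ -0.3 -69.8 -47.1  -0.2  -0.2  -0. ]
wrist_torque [ 0.2  0.1 -0. ]
ft_force [-0.7  2.2 -0.8]
```

View pics/w3.png

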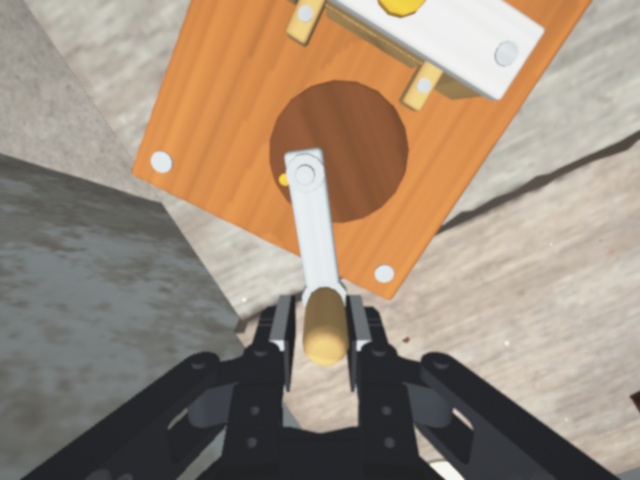

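The knob (325,325) is caged between both pads and the force is near zero. Now I work out the arc.

```bash
python3 arc.py 84 49 43 37 31 25 19 13 7
```

```text
49.0 [-0.0048 -0.0025 -0.0015] 4.4
43.0 [-0.0111 -0.0027 -0.0014] 10.4
37.0 [-0.0173 -0.0035 -0.0014] 16.4
31.0 [-0.0234 -0.0049 -0.0014] 22.4
25.0 [-0.0293 -0.007  -0.0014] 28.4
19.0 [-0.035  -0.0097 -0.0014] 34.4
13.0 [-0.0404 -0.013  -0.0014] 40.4
7.0 [-0.0454 -0.0168 -0.0013] 46.4
```

```bash
python3 -m jog '[[-0.005,-0.0025,-0.001,4,26],[-0.011,-0.0027,-0.001,10,26],[-0.017,-0.0035,-0.001,16,26],[-0.0235,-0.005,-0.001,22,26],[-0.0295,-0.007,-0.001,28,26],[-0.035,-0.01,-0.001,34,26],[-0.0405,-0.013,-0.001,40,26],[-0.0455,-0.017,-0.001,46,26]]'; python3 arc.py 84 1 -5 -11 -17 -23 -29 -35 -41
```

```text
time: 6.0
tool_pos: [689.6, 29.2, 80.0]
tcp_rot: [179.5, -0.1, 91.1]
ft_force: [1.0, 5.9, -3.0]
finger_gap: 22.2
1.0 [-0.0068  0.0001 -0.001 ] 6.1
-5.0 [-0.0131 -0.0002 -0.001 ] 12.1
-11.0 [-0.0193 -0.0012 -0.0011] 18.1
-17.0 [-0.0253 -0.0029 -0.0011] 24.1
-23.0 [-0.0312 -0.0051 -0.0011] 30.1
-29.0 [-0.0368 -0.008  -0.0012] 36.1
-35.0 [-0.042  -0.0114 -0.0012] 42.1
-41.0 [-0.0469 -0.0154 -0.0012] 48.1
```

Force is a steady 6 N along the tangent, so the cam is turning.

```bash
python3 -m jog '[[-0.007,0,0,6,26],[-0.013,0,0,12,26],[-0.019,-0.001,0,18,26],[-0.0255,-0.003,0,24,26],[-0.031,-0.005,0,30,26],[-0.037,-0.008,0,36,26],[-0.042,-0.0115,0,42,26],[-0.047,-0.0155,0,48,26]]'; python3 arc.py 84 -47 -53 -59 -65 -71 -77 -83
```

```text
time: 6.8
tool_pos: [675.6, -17.7, 79.8]
tcp_rot: [179.7, -0.5, 42.9]
ft_force: [1.3, 5.5, -1.1]
finger_gap: 22.3
-47.0 [-0.0068  0.0002 -0.0013] 5.9
-53.0 [-0.0131 -0.0001 -0.0013] 11.9
-59.0 [-0.0193 -0.001  -0.0014] 17.9
-65.0 [-0.0254 -0.0027 -0.0015] 23.9
-71.0 [-0.0313 -0.0049 -0.0015] 29.9
-77.0 [-0.0369 -0.0077 -0.0016] 35.9
-83.0 [-0.0421 -0.0112 -0.0017] 41.9
```

```bash
python3 -m jog '[[-0.007,0,0,6,26],[-0.013,0,0,12,26],[-0.019,-0.001,0,18,26],[-0.0255,-0.003,0,24,26],[-0.031,-0.005,0,30,26],[-0.037,-0.008,0,36,26],[-0.039,-0.009,0,38,26]]'
cat > cam.py <<'E'
from fit import *
p,s=wrist(); save(p,"w4"); print(s["tool_pos"],s["tcp_rot"])
for l,z in dict(bush=54,cam_pivot=45,cam_knob=71).items():
    q=r.pinpoint(p,l)
    if q: print(l,np.array(q[0]["uv"]),q[0]["conf"],onz(p,q[0]["uv"],z))
E
python3 cam.py
```

```text
time: 7.5
tool_pos: [641.8, -37.9, 79.8]
tcp_rot: [-179.9, -0.7, 4.7]
ft_force: [4.6, 1.7, -1.4]
finger_gap: 22.4
[641.8 -37.9  79.8] [-179.9   -0.7    4.7]
cam_knob [326.5 328.7] 0.68 [645.3 -39.5  71. ]
```

View pics/w4.png

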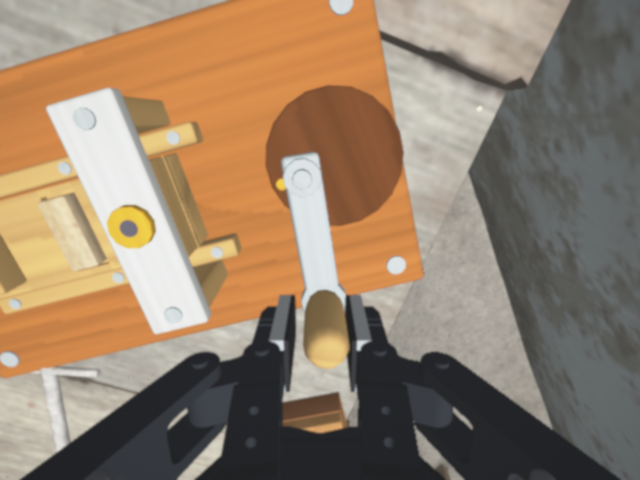

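Two pixel-picked checks: bolt (302,178), knob top (326,348), disc limits, board's far edge (376,0)-(423,275), bush collar (131,227).

```bash
cat > ang.py <<'E'
from fit import *
img=cv2.imread("pics/w4.png")[:,:,::-1]
s=r.sense(); p,s=wrist()
A=onz(p,(302,178),53);K=onz(p,(326,348),91);B=onz(p,(131,227),66)
e=onz(p,(423,275),15)-onz(p,(376,0),15); yaw=np.degrees(np.arctan2(e[1],e[0]))+90
yb=np.degrees(np.arctan2(*(A-B)[[1,0]]))
k=K-A; print("piv",A,"knob",K,"bush",B,"dist",np.linalg.norm((A-B)[:2]),np.linalg.norm(k[:2]),"jig yaw edge",yaw,"bush-piv",yb,"knob ang",np.degrees(np.arctan2(k[1],k[0])))
hsv=cv2.cvtColor(p["image"],cv2.COLOR_RGB2HSV); m=(cv2.inRange(hsv,(0,80,30),(15,255,135)))[70:240,250:420]
cs,_=cv2.findContours(m,cv2.RETR_EXTERNAL,cv2.CHAIN_APPROX_NONE); c=cv2.convexHull(max(cs,key=cv2.contourArea))
g=np.array([onz(p,u+[250,70],45)[:2] for u in c[:,0]],np.float32); cc,rad=cv2.minEnclosingCircle(g); d=np.array(cc)-A[:2]
print("disc",cc,rad,"ecc",d,np.degrees(np.arctan2(d[1],d[0])))
E
python3 ang.py
```

```text
piv [629.9  20.1  53. ] knob [643.9 -34.9  91. ] bush [564.4  -2.8  66. ] dist 69.36054639819432 56.77294770241042 jig yaw edge 19.04139093051549 bush-piv 19.24642665688772 knob ang -75.68086491708662
disc (643.3334350585938, 28.05062484741211) 29.223739624023438 ecc [13.5  8. ] 30.623243868059397
```

```bash
python3 -m jog '[[-0.005,0,0,4,26],[-0.0104,0.0003,0,8,26],[-0.0104,0.0003,0,8,26]]'
python3 - <<'E'
from fit import *
p,s=wrist(); save(p,"w5")
E
```

```text
time: 8.05
tool_pos: [631.5, -39.5, 79.9]
tcp_rot: [-179.8, -0.7, -3.1]
ft_force: [2.4, 0.5, -0.3]
finger_gap: 22.2
```

View pics/w5.png

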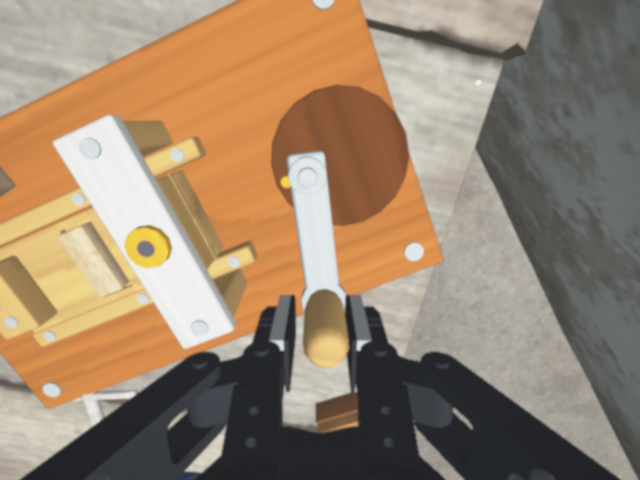

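Bolt (307,177), knob top (325,348), bush (147,247), far edge (362,0)-(442,260). I'll repeat the angle check.

```bash
sed -i 's/(302,178)/(307,177)/;s/(326,348)/(325,348)/;s/(131,227)/(147,247)/;s/(423,275)/(442,260)/;s/(376,0)/(362,0)/' ang.py; python3 ang.py
```

```text
piv [630.   20.1  53. ] knob [633.9 -36.7  91. ] bush [564.4  -2.6  66. ] dist 69.39620022767932 56.87300822957693 jig yaw edge 18.74314240045922 bush-piv 19.037602494669574 knob ang -86.07089587680734
disc (644.3807373046875, 25.88896369934082) 29.05122947692871 ecc [14.4  5.8] 22.03346879275868
```

Knob direction in the jig frame is ≈ -105° (target -105) and the disc check agrees within about 3°. Release and lift straight up.

```bash
python3 -m jog '[[0,0,0,0,34],[0,0,0,0,34],[0,0,-0.02,0,34],[0,0,-0.06,0,34],[0,0,-0.1,0,34],[0,0,-0.14,0,34],[0,0,-0.17,0,34],[0,0,-0.17,0,0]]' && python3 -m jog '[[-0.04,0.004,0,8,0],[-0.08,0.008,0,16,0],[-0.12,0.012,0,24,0],[-0.16,0.015,0,32,0],[-0.19,0.017,0,40,0],[-0.19,0.017,0,48,0],[-0.19,0.017,0,56,0],[-0.19,0.017,0,64,0]]'
cat > look.py <<'E'
from fit import *
import sys
def J(X,o=(568.8,-2),y=19.2):
    c,s=np.cos(np.radians(y)),np.sin(np.radians(y)); d=X[:2]-np.array(o); return np.array([c*d[0]+s*d[1],-s*d[0]+c*d[1]])
W,s=wrist(); P=dict(wrist=W)
for n in("top","side"): P[n]=r.snapshot(n)
print(s["tool_pos"],s["tcp_rot"])
for n,p in P.items():
    save(p,f"{n}_{sys.argv[1]}")
    for l,z in dict(jig=0,bush=54,cam_pivot=45,cam_knob=71,slide=15,slide_push=38,blank=29).items():
        q=r.pinpoint(p,l)
        if q and q[0]["conf"]>.4: X=onz(p,q[0]["uv"],z); print(n,l,np.array(q[0]["uv"]),round(q[0]["conf"],2),X,"jig",J(X))
E
python3 look.py a
```

```text
time: 8.95
tool_pos: [632.0, -40.3, 256.4]
tcp_rot: [-179.9, -1.2, -2.8]
ft_force: [-0.1, -0.0, 0.8]
finger_gap: 15.8
time: 9.75
tool_pos: [440.7, -47.8, 251.6]
tcp_rot: [-179.0, -0.4, -67.2]
ft_force: [-1.0, -0.4, 0.2]
finger_gap: 0.3
[440.7 -47.8 251.6] [-179.    -0.4  -67.2]
wrist jig [324.5  67. ] 0.66 [567.2  -2.6   0. ] jig [-1.7 -0. ]
wrist bush [323.   58.8] 0.85 [564.9  -1.1  54. ] jig [-3.4  2.1]
wrist slide [318.9 121.9] 0.93 [519.1 -16.9  15. ] jig [-51.9   2.2]
wrist slide_push [319.8 180. ] 0.9 [471.3 -37.8  38. ] jig [-103.8   -1.8]
wrist blank [319.4 120. ] 0.57 [520.7 -16.7  29. ] jig [-50.3   1.9]
top jig [353.6 204.7] 0.97 [565.9  -1.9   0. ] jig [-2.7  1.1]
top bush [358.  200.7] 0.66 [565.2  -5.4  54. ] jig [-4.6 -2. ]
top cam_pivot [341.9 166.4] 0.9 [634.4  26.9  45. ] jig [71.5  5.7]
top cam_knob [373.4 165.9] 0.97 [630.6 -32.   71. ] jig [ 48.5 -48.6]
top slide [360.9 225.2] 0.68 [521.9 -16.2  15. ] jig [-49.   2.]
top slide_push [370.9 247.7] 0.97 [475.2 -34.3  38. ] jig [-99.    0.3]
top blank [364.  225.4] 0.69 [520.  -20.9  29. ] jig [-52.3  -1.8]
side jig [352.9 285.9] 0.97 [569.1  -2.4   0. ] jig [ 0.2 -0.5]
side bush [350.6 268.3] 0.8 [560.3  -7.3  54. ] jig [-9.8 -2.2]
side cam_pivot [380.4 255.4] 0.87 [629.1  16.2  45. ] jig [62.9 -2.7]
side cam_knob [395.8 264.5] 0.87 [632.7 -38.6  71. ] jig [ 48.3 -55.6]
side slide [329.8 292.7] 0.66 [517.5 -18.4  15. ] jig [-53.9   1.4]
side slide_push [249.9 208. ] 0.71 [426.9 243.6  38. ] jig [-53.2 278.6]
```

Slide is at jig x≈-51, push face at ≈-104; the TCP stands at jig (-136,-1). Descend behind it.

```bash
python3 -m jog '[[0,0,0.04,3.6,0],[0,0,0.08,3.6,0],[0,0,0.12,3.6,0],[0,0,0.16,3.6,0],[0,0,0.185,3.6,0],[0,0,0.2,3.6,0],[0,0,0.2,3.6,0],[0,0,0.2,3.6,0]]'; python3 - <<'E'
from fit import *
p,s=wrist(); save(p,"w6"); print(s["tool_pos"],s["tcp_rot"],s["ft_force"])
E
```

```text
time: 11.75
tool_pos: [445.6, -47.7, 52.8]
tcp_rot: [-178.9, -0.4, -70.4]
ft_force: [0.7, 0.1, 0.8]
finger_gap: -0.0
[445.6 -47.7  52.8] [-178.9   -0.4  -70.4] [0.7 0.1 0.8]
```

View pics/w6.png

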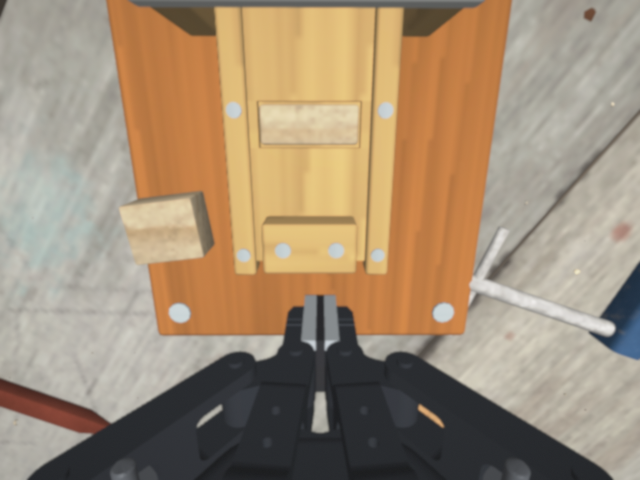

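The fingers (centre 320) are just behind the push block (264–356, rear face at row 272), about 3 mm to the right of its middle; offcut and clamp are clear. Push forward along -y in steps.

```bash
python3 -m jog '[[-0.003,0,0.001,0,0],[-0.003,-0.007,0.001,0,0],[-0.003,-0.014,0.001,0,0],[-0.003,-0.021,0.001,0,0],[-0.003,-0.028,0.001,0,0],[-0.003,-0.035,0.001,0,0],[-0.003,-0.042,0.001,0,0],[-0.003,-0.042,0.001,0,0]]'; python3 look.py b | grep -E "^\[|slide|blank"
```

```text
time: 12.6
tool_pos: [486.0, -30.7, 53.6]
tcp_rot: [-178.7, -0.4, -70.4]
ft_force: [-0.2, -0.5, 0.4]
finger_gap: -0.2
[486.  -30.7  53.6] [-178.7   -0.4  -70.4]
wrist slide [315.8 165.3] 0.69 [546.6  -8.7  15. ] jig [-23.1   0.9]
wrist slide_push [316.8 293.3] 0.75 [498.  -26.4  38. ] jig [-74.9   0.3]
wrist blank [314.3 163.7] 0.56 [548.4  -7.5  29. ] jig [-21.1   1.5]
top slide [356.5 212.9] 0.8 [546.8  -6.8  15. ] jig [-22.4   2.7]
side slide [342.  284.4] 0.85 [545.7  -5.7  15. ] jig [-23.1   4.1]
side slide_push [319.9 293.8] 0.86 [493.  -35.4  38. ] jig [-82.6  -6.6]
side blank [345.1 278.2] 0.68 [551.5  -5.1  29. ] jig [-17.4   2.8]
```

```bash
python3 -m jog '[[0,-0.005,0.001,0,0],[0,-0.01,0.001,0,0],[0,-0.014,0.001,0,0],[0,-0.014,0.001,0,0]]'; python3 -m jog '[[0,-0.001,0.001,0,0],[0,-0.002,0.001,0,0],[0,-0.002,0.001,0,0]]';python3 -m jog '[[0,-0.001,0,0,0],[0,-0.002,0,0,0],[0,-0.002,0,0,0]]'
```

```text
time: 14.2
tool_pos: [498.8, -26.1, 52.8]
tcp_rot: [-178.8, -0.4, -70.4]
ft_force: [0.1, 1.0, 0.5]
finger_gap: -0.0
time: 14.5
tool_pos: [500.7, -25.4, 51.8]
tcp_rot: [-178.8, -0.4, -70.4]
ft_force: [-1.2, -0.2, -0.5]
finger_gap: -0.3
time: 14.8
tool_pos: [502.0, -24.9, 51.7]
tcp_rot: [-178.9, -0.4, -70.4]
ft_force: [-5.4, -1.6, 4.3]
finger_gap: 0.1
```

```bash
python3 -m jog '[[0,-0.001,0,0,0],[0,-0.002,0,0,0],[0,-0.002,0,0,0]]';python3 -m jog '[[0,-0.001,0,0,0],[0,-0.002,0,0,0],[0,-0.002,0,0,0]]'; python3 look.py c | grep -E "^\[|slide|blank|bush|knob"
```

```text
time: 15.1
tool_pos: [502.1, -24.8, 51.4]
tcp_rot: [-179.1, -0.4, -70.4]
ft_force: [-11.2, -4.3, 9.2]
finger_gap: 0.2
time: 15.4
tool_pos: [502.1, -24.8, 51.1]
tcp_rot: [-179.4, -0.3, -70.4]
ft_force: [-11.9, -4.0, 9.2]
finger_gap: -0.2
[502.1 -24.8  51.1] [-179.4   -0.3  -70.4]
wrist bush [313.  172.4] 0.67 [564.4  -1.4  54. ] jig [-4.  2.]
wrist slide_push [315.8 299.9] 0.86 [512.1 -20.7  38. ] jig [-59.7   1. ]
top bush [357.3 203.1] 0.79 [560.4  -4.1  54. ] jig [-8.6  0.7]
top cam_knob [376.2 162.1] 0.7 [638.2 -37.2  71. ] jig [ 54.  -56.1]
top slide [355.8 204.2] 0.53 [564.6  -5.   15. ] jig [-5.  -1.4]
side bush [349.9 267.1] 0.88 [560.1  -4.   54. ] jig [-8.9  0.9]
side cam_knob [395.4 264.8] 0.8 [631.7 -39.1  71. ] jig [ 47.3 -55.7]
side slide [348.7 283.2] 0.68 [558.5  -6.6  15. ] jig [-11.2  -0.9]
side slide_push [328.8 288.1] 0.82 [512.2 -27.3  38. ] jig [-61.7  -5.3]
side blank [349.9 275.8] 0.59 [562.  -2.  29.] jig [-6.4  2.2]
```

Hard stop at the expected place: 12 N, no further motion, push face at jig x ≈ -60. Retreat backward, then up, and check.

```bash
python3 -m jog '[[0,0.005,0,0,0],[0,0.015,0,0,0],[0,0.03,0,0,0],[0,0.03,-0.02,0,0],[0,0.03,-0.06,0,0],[0,0.03,-0.1,0,0],[0,0.03,-0.14,0,0],[0,0.03,-0.14,0,0]]'; python3 -m jog '[[0,-0.03,-0.03,0,0],[0,-0.06,-0.06,0,0],[0,-0.06,-0.09,0,0],[0,-0.06,-0.09,0,0],[0,-0.06,-0.09,0,0]]';python3 look.py d | grep -vE "jig \["; python3 - <<'E'
import cv2
a=cv2.imread('pics/wrist_d.png');b=cv2.imread('pics/side_d.png')[210:360,250:450]
cv2.imwrite('pics/d.png',cv2.hconcat([cv2.resize(a[0:360,160:520],(400,400)),cv2.resize(b,(400,300)).copy() if 0 else cv2.copyMakeBorder(cv2.resize(b,(400,300)),0,100,0,0,0)]))
E
```

```text
time: 17.4
tool_pos: [475.5, -35.3, 197.6]
tcp_rot: [-178.8, -0.7, -70.4]
ft_force: [0.9, -0.4, 1.1]
finger_gap: -0.1
time: 17.9
tool_pos: [530.0, -14.9, 288.9]
tcp_rot: [-178.7, -0.7, -70.4]
ft_force: [-0.0, -1.0, -1.8]
finger_gap: -0.0
[530.  -14.9 288.9] [-178.7   -0.7  -70.4]
```

View pics/d.png

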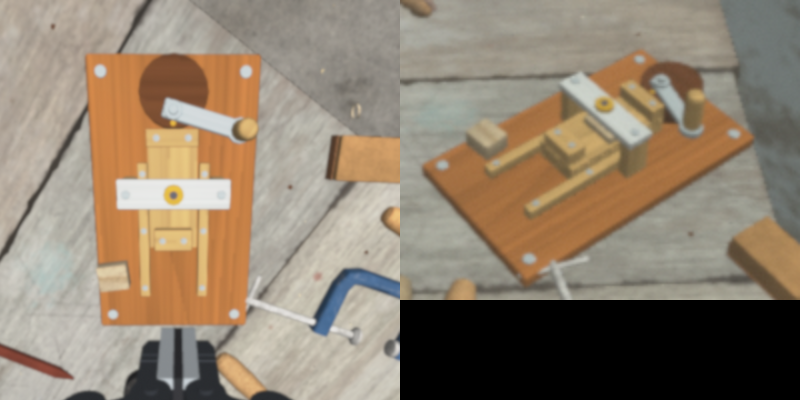

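```bash
python3 - <<'E'
from fit import *
p,s=wrist()
A=onz(p,(313,96),53);K=onz(p,(381.5,115),91);B=onz(p,(315.5,175.5),66)
k=K-A;f=lambda v:np.degrees(np.arctan2(v[1],v[0]))
print(A,K,B,np.linalg.norm(k[:2]),"jig knob angle",f(k)-f(A-B))
q=lambda l:[x for x in r.pinpoint(p,l)[:1]]
for l,z in dict(cam_knob=71,cam_pivot=45,bush=54).items(): print(l,[(np.array(x["uv"]),x["conf"],onz(p,x["uv"],z)) for x in q(l)])
E
python3 -c "
import cv2;a=cv2.imread('pics/wrist_d.png')[30:240,230:410];cv2.imwrite('pics/e.png',cv2.resize(a,(514,600),interpolation=cv2.INTER_CUBIC))"
```

```text
[630.8  23.7  53. ] [633.6 -37.4  91. ] [563.5  -2.4  66. ] 61.202313787492315 jig knob angle -108.60693059947087
cam_knob [(array([378.4, 117.6]), 0.96, array([632.3, -38.7,  71. ]))]
cam_pivot [(array([314.4,  98.5]), 0.9, array([629.7,  22. ,  45. ]))]
bush [(array([316.5, 168.2]), 0.73, array([569.1,  -1.5,  54. ]))]
```

View pics/e.png

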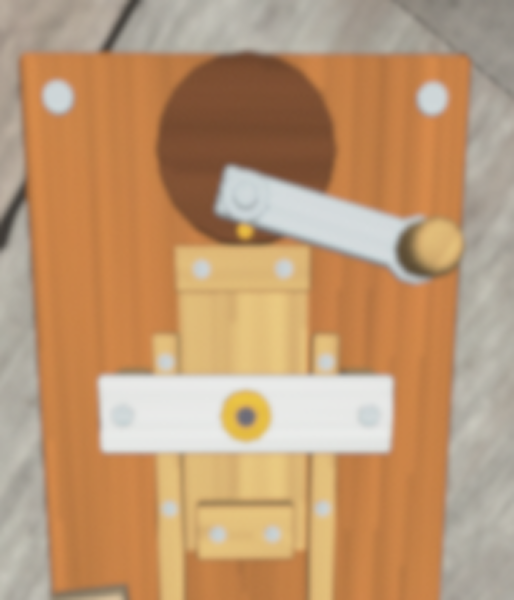

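In the enlarged view the bolt (246,195), brass pin (245,231) and disc centre (246,150) line up with the bush axis. The nose (row 245) touches the rim and the blank is under the bridge, so I hand it in.

```bash
python3 -c "
from bench import r
print(r.hand_in())"
```

```text
the job is handed in; nothing more can be done
None
```

The job is done and handed in, at about 18 s of the 51 s allowed. I held the knob loosely between the fingers and took it clockwise round the far side until the cam's low point faced the slide. Then I pushed the slide forward from behind with closed fingertips until it stopped hard against the cam, with about 12 N at the wrist and no further motion. I backed off level, then lifted clear.

**Cam:** in the last picture the brass pin, the pivot bolt and the cam's centre line up with the guide axis. The numeric checks disagreed slightly:

| Check | Reading | Off target |
|---|---|---|
| Knob direction before the push (target -105°) | -105° | about 0° |
| Disc centre before the push | – | about 3° |
| Knob direction after the push, from rough pixel picks | -108.6° | about 3.6° |

I trusted the line-up in the picture and did not correct further.

**Slide:** its nose touches the cam's rim. The push face read jig x ≈ -60 from the wrist camera (-61.7 from the side), against -60 expected at home. The slide's own origin read -5 from the top camera and -11 from the side camera, against -5 expected.

**Blank and other things:** the bridge hides the blank from above. The side camera put it at jig x ≈ -6, close under the bush at -5. The offcut, sanding block and clamp looked unmoved. The peg and jar were never approached, and I did not check them again at the end.

**Not explained:** on the first descent over the knob the arm stopped about 6 mm short, with only 3–4 N at the wrist. The next move down went through normally.

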